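# Lock the weight leaf to the balance plinth with its cam lock

### The job

Take the screwdriver out of its stand, seat its blade in the slot of the cam-lock disc on the white plinth, and turn the disc clockwise until the cam has drawn the leaf's bolt in, the leaf is fully home against the plinth and the lock is snug; stop as soon as it is snug, never force it, and do not press hard. Then stand the screwdriver upright back in its stand. Work the lock only with the screwdriver: keep the gripper off the disc and the leaf, and leave the other things where they are.

Things in the scene. Friction and masses are not known exactly. Their poses are not given: they have to be found in the camera images.
- plinth: Fixed white laminate plinth, 136 x 110 mm, 40 mm high. Its origin is on the table, below the cam disc to within 1.5 mm (the lock is fitted with some play), its z up; it reaches from x = -100 to +36 mm and y = -55 to +55 mm in its own axes. The leaf closes on its +x face. The disc (36 mm across, steel, in a 46 mm aluminium collar that stands 0.5 mm proud) is flush with the plinth's top at z = 40 mm.
- cam_axis (a point): Fixed point at the centre of the cam disc's face, flush with the plinth's top (40 mm above the table). Axes as the plinth's.
- cam_turn (a joint): Turn of the cam disc, rad, growing clockwise as seen from above; 0 to 1.9, starts between 0.05 and 0.2 with the cam's mouth open over the bolt head. Turned on, its spiral claw takes hold behind the head and draws it in by 5.5 mm per rad. The leaf comes home somewhere between 0.85 and 1.4 rad, depending on how lock and bolt are fitted. The disc stays where it is left.
- cam_slot (a point): Centre of the floor of the disc's straight screwdriver slot, turning with the disc. Its x axis runs along the slot, z up. The slot is 18 mm long, 4 mm wide and 5 mm deep (floor 35 mm above the table), its long edges slightly chamfered. A small black dot on the face lies beyond the slot's +x end.
- leaf: The leaf as a whole, with its bolt; origin under the middle of its closing face, at table height.
- bolt: The leaf's steel bolt, 6 mm thick, with a ball head 8 mm across that reaches into the cam; it moves with the leaf, on a stiff spring washer (1 mm in 35 N). Origin under the middle of the leaf's closing face, at table height.
- leaf_gap (a joint): Gap between the leaf and the plinth, m: starts at 3.3 to 3.9 mm, 0 is home (the 2 mm black rubber strip on the leaf touches the plinth). The leaf slides along the plinth's x axis and drags with about 2 N.
- leaf_edge (a point): Middle of the top edge of the leaf's closing face, 40 mm above the table; axes as the plinth's. The leaf is white, 90 x 110 mm, 40 mm high.
- cam: The cam disc with the claw under it, on a vertical axis; origin on that axis at table height, axes as those of cam_slot. Turning it takes 0.05 to 0.12 N m until the leaf is home; from there the torque climbs steeply, by about 0.1 N m in the next 0.07 rad: 0.2 N m is snug, more than 0.3 N m is forced. The blade has about 0.1 rad of play in the slot.
- stand: Fixed aluminium block, 70 x 70 mm, 80 mm high, origin under its centre, with a 23 mm square hole from top to bottom in its middle, sides along its x and y. The screwdriver hangs in it by its collar, at any turn.
- stand_hole0 (a point): Centre of the mouth of the stand's hole, 80 mm above the table.
- driver_grip (a point): Middle of the screwdriver's black square handle: 26 x 26 mm across its flats (along x and y), 60 mm long, upright in the stand, z up along the tool. The handle reaches 30 mm up and 30 mm down from here; below it come a round collar (36 mm across, 5 mm thick, resting on the stand's top, 35 mm below this point), an 8 mm shank and the blade. 120 g.
- driver_tip (a point): Middle of the blade's lower edge, 105 mm below driver_grip. The blade is 16 mm wide along the tool's x axis, 2.8 mm thick along its y axis and 14 mm long.
- driver: The screwdriver as a whole; origin at the underside of its collar, z along the tool towards the handle, x along the blade's width.
- weight_small: Bystander: polished steel knob weight, 22 mm across, 30 mm high, standing on the plinth behind the disc. Origin under its centre.
- weight_big: Bystander: polished steel knob weight, 48 mm across, 62 mm high. Origin under its centre.
- jar: Bystander: white jar, 52 mm across, 75 mm high; it may stand left or right, opposite the stand. Origin under its centre.
- bottle_a: Bystander: white bottle with a cap, 48 mm across, 100 mm high. Origin under its centre.
- bottle_b: Bystander: amber bottle with a cap, 52 mm across, 110 mm high. Origin under its centre.
- dish: Bystander: white ceramic dish, 70 mm across, 16 mm high. Origin under its centre.
- tweezers: Bystander: steel tweezers lying flat, 105 mm long, 8 mm high. Origin under the middle.

How it is judged:
By the outcome, as a careful person would: the job done as asked, in the order asked, and still so for the second after the job is handed in, with the robot touching nothing.
It also fails if it takes over 69 s, if anything falls off the work surface, if the arm or the gripper's body presses on something with over 40 N, if the wrist force passes 120 N, or if a joint passes its speed limit or range.

### The arm

A 6-joint arm with a two-finger parallel gripper is mounted at the origin on the work surface. World frame = base frame: x ahead of the robot, y to its left, z up, the work surface at z = 0. Lengths are in m, angles in degrees, forces in N, time in s.
With the tool pointing down it reaches from about 0.375 to 0.9 m from the base axis. Payload 3.1 kg.
Tool frame: the origin (TCP) lies at the very end of the fingers, on their centre line; the grasp point (between the pads) lies 19 mm behind it; z points along the fingers, y is the line along which they close (so a half turn about z gives the same grasp; the last joint's range is limited). The gripper opens to 87 mm and grips with 3 to 60 N. Pads are 19 mm wide; open, the fingers measure 117 mm over their backs; the gripper's body (75 mm by 190 mm) begins 51 mm behind the grasp point.
Start: joints at [-74.169, 30.224, 82.088, -0, 67.689, -10.227], TCP at [0.275, -0.561, 0.223] pointing down, gripper open.
Joint ranges: [-176.69, 176.69], [-43.24, 126.21], [12.49, 139.97], [-82, 262], [0, 151.66], [-163.58, 163.58]. Speed limits (degrees/s): [159.86, 159.86, 180, 180, 180, 180].

### API

Orientations are given as a 3x3 rotation matrix whose columns are the frame's x, y, z axes.
In Python, from bench import robot, imaging gives the robot as it stands. The module is installed in compiled form; this text tells all that it offers.
- The arm moves only by the tool apply_moves, never from a script. Its argument "series" is a list of rows, each a list of 6 numbers: the shift along the tool's x, y, z in mm, then the turn, a rotation vector about the tool's x, y, z in degrees. In form: [[x, y, z, ax, ay, az], ...]. A call has 1 to 5 rows; each row is the pose to reach, as a shift and turn from the pose commanded when the call began, along the tool's axes at that moment; what a row does not reach only later rows make up. A row lasts 1/8 s, in which the tool goes at most 62.5 mm and 10.7 degrees, less where a joint would pass 70% of its speed; a pose out of reach is approached as far as the arm can. A call with a gripper value outside its range is refused whole. "gripper" is the finger opening in mm, from 0 to 87, set as the call begins (left out, the last holds). The fingers move at their own pace and stop on an object; "force" is the grip in N (left out, the last holds). Time passes only in rows, so rows that repeat a pose let the fingers close. It gives the time, the measured TCP pose, the force, the opening and the grip force at its end, in the units of the state.
- robot.observe(): the state, without advancing time (a new reading comes with each control period).
- imaging.read_camera(name): name is "scene" or "top" or "wrist"; returns a dict with "image" (384x512x3 uint8, red, green, blue), "fx", "fy", "cx", "cy" (pixels), "eye" and "attitude" of the camera in the world; the wrist camera has in their place "T_tool_cam" (4x4, takes a point from camera to tool coordinates, whose origin is the TCP and whose axes are the flange's). Camera axes: x right, y down, z forward; pixel columns grow to the right and rows downward; lengths in m; the calibration is good to about 2 mm. A picture is of the moment at which its call begins: read the wrist's pose just before it. There is no depth.
- robot.finish_job(): hands the job in; it is judged then, once.
The state is a dict: "clock": time; "q": joint angles; "dq": joint speeds; "effort": joint torques, N m; "tool_pos": TCP position; "tcp_rot": TCP orientation; "wrist_force": force on the tool from outside, world axes, zero at the start; "moment": the same for the moment, N m; "opening": finger opening in m; "grip_force": force on a finger pad.
Only numpy, scipy, OpenCV 4.12 (cv2) and the standard library are available. Lean on these libraries where they do the work, as an engineer would, in place of code of your own. Each camera call takes 0.05 s, during which the arm holds its last target. There are 200 camera calls.

## Working session

There is one attempt and no reset: what is moved stays moved. The work goes in short steps, Python scripts to look and compute and a tool call to move; the robot and the scene stay as the last step left them, time stands still between calls to the robot, and variables do not carry over. Pictures are saved under pics/ and viewed, at most 10 in all, crops included, and the job is handed in when it is done.

Besides the shell and the picture viewer there is one more tool, called after "Emit:" as a command line: name --pt "numbers of a row" for each row, then --argument value for the rest. apply_moves: Moves the arm, as the interface text tells. Its arguments: {"type":"object","properties":{"series":{"type":"array","items":{"type":"array","items":{"type":"number"}}},"gripper":{"type":"number"},"force":{"type":"number"}},"required":["series"]}

```bash
mkdir -p pics; cat > h.py <<'E'
from bench import robot, imaging
import numpy as np, cv2
np.set_printoptions(precision=4,suppress=True)
def shot(n,f):
    s=robot.observe(); c=imaging.read_camera(n)
    cv2.imwrite('pics/'+f,c['image'][:,:,::-1]); return s,c
def cam(s,c):
    if 'T_tool_cam' in c:
        T=np.eye(4);T[:3,:3]=s['tcp_rot'];T[:3,3]=s['tool_pos'];M=T@np.array(c['T_tool_cam']);return M[:3,:3],M[:3,3]
    return np.array(c['attitude']),np.array(c['eye'])
def onplane(s,c,uv,z):
    R,e=cam(s,c); d=R@np.array([(uv[0]-c['cx'])/c['fx'],(uv[1]-c['cy'])/c['fy'],1]); return e+d*(z-e[2])/d[2]
def proj(s,c,p):
    R,e=cam(s,c); q=R.T@(np.array(p)-e); return np.array([q[0]/q[2]*c['fx']+c['cx'],q[1]/q[2]*c['fy']+c['cy']])
E
python3 - <<'E'
from h import *
import pickle
a=shot('top','top1.png');b=shot('scene','scene1.png')
pickle.dump((a,b),open('v1.pkl','wb'))
for s,c in(a,b): print({k:v for k,v in c.items() if k!='image'})
print(a[0])
i=np.hstack([cv2.imread('pics/top1.png'),cv2.imread('pics/scene1.png')])
E
```

```text
{'fx': 375.18863638558105, 'fy': 375.18863638558105, 'cx': 254.733842116299, 'cy': 188.72129111045322, 'eye': array([ 0.453 , -0.0176,  0.966 ]), 'attitude': array([[-0.0084, -0.9915,  0.1298],
       [-0.9996,  0.012 ,  0.0273],
       [-0.0286, -0.1296, -0.9912]])}
{'fx': 352.30170974560684, 'fy': 352.30170974560684, 'cx': 251.20554739666377, 'cy': 188.46657870992235, 'eye': array([0.8144, 0.3399, 0.7487]), 'attitude': array([[-0.8009,  0.495 , -0.3368],
       [ 0.5987,  0.6586, -0.4559],
       [-0.0038, -0.5668, -0.8238]])}
{'clock': 0.0, 'q': array([-74.1711,  30.2811,  82.1571,  -0.    ,  67.6884, -10.2274]), 'dq': array([-0.0221,  0.0805, -0.0065, -0.0188, -0.0777,  0.0108]), 'effort': array([ -0.0008, -44.0054, -17.6592,   0.0632,   0.0582,  -0.0002]), 'tool_pos': array([ 0.2744, -0.5607,  0.2215]), 'tcp_rot': array([[ 0.8984,  0.4393, -0.0006],
       [ 0.4393, -0.8984,  0.0021],
       [ 0.0004, -0.0022, -1.    ]]), 'wrist_force': array([-0.3006,  0.1898, -0.7763]), 'moment': array([0.0165, 0.0032, 0.0275]), 'grip_force': 0.0, 'opening': 0.0871248633490155}
```

View pics/top1.png

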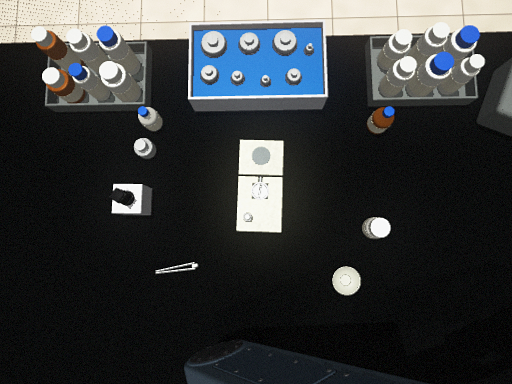

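View pics/scene1.png

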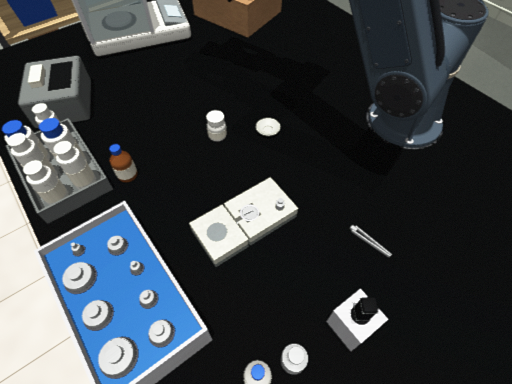

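The top view shows the stand at about (131,199) with the driver in it. The plinth is at (260,203), with the disc at (260,190), the leaf on its far side (+x world) and the small weight at (248,217). Next I enlarge the stand and plinth.

```bash
python3 - <<'E'
from h import *
i=cv2.imread('pics/top1.png')
f=lambda x,y,w,h,k:cv2.resize(i[y:y+h,x:x+w],None,fx=k,fy=k,interpolation=cv2.INTER_CUBIC)
cv2.imwrite('pics/c1.png',np.hstack([f(100,170,65,100,6),f(230,135,65,100,6)]))
import pickle
a,b=pickle.load(open('v1.pkl','rb'))
for uv,z in [((125,198),.145),((260,190),.04),((260,157),.04)]: print(onplane(*a,uv,z))
E
```

```text
[0.5433 0.2937 0.145 ]
[ 0.571  -0.0052  0.04  ]
[ 0.6547 -0.006   0.04  ]
```

View pics/c1.png

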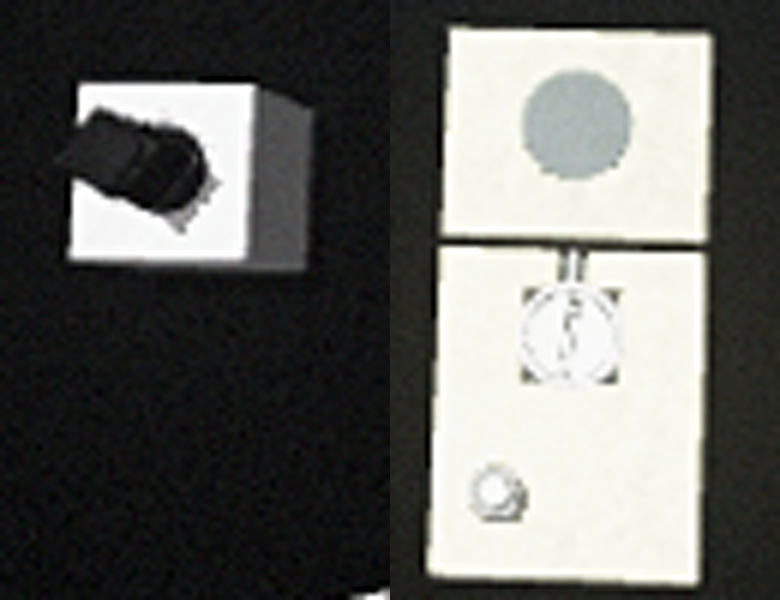

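The enlarged crop shows the stand's top with corners at about (113,184), (142.5,184), (141.3,213.7) and (111.3,213.3), so its centre is near (127,198.7). The disc centre is near (260,190.8), with the slot roughly along world x. I now set out for the stand.

Emit:
apply_moves --pt "40 -46 -12 0 0 -10" --pt "80 -92 -24 0 0 -20" --pt "120 -138 -36 0 0 -30" --pt "160 -184 -48 0 0 -40" --pt "200 -229 -60 0 0 -50" --gripper 87

```text
clock: 0.72
tool_pos: [0.3537, -0.2657, 0.2826]
tcp_rot: [[0.236, 0.972, -0.0], [0.972, -0.236, 0.001], [0.001, -0.0, -1.0]]
wrist_force: [1.6, 0.2, 0.3]
opening: 0.087
grip_force: 0.0
```

Emit:
apply_moves --pt "61 2 0 0 0 -10" --pt "122 4 0 0 0 -20" --pt "184 5 0 0 0 -30" --pt "245 7 0 0 0 -40" --pt "307 8 0 0 0 -50"

```text
clock: 1.35
tool_pos: [0.4356, 0.0301, 0.2825]
tcp_rot: [[-0.593, 0.805, 0.0], [0.805, 0.593, -0.0], [-0.0, 0.0, -1.0]]
wrist_force: [1.1, -0.5, -0.4]
opening: 0.0869
grip_force: 0.0
```

Emit:
apply_moves --pt "39 48 0 0 0 0" --pt "78 97 0 0 0 0" --pt "118 145 0 0 0 0" --pt "157 194 0 0 0 0" --pt "157 194 0 0 0 0"

```text
clock: 1.98
tool_pos: [0.5001, 0.2731, 0.2818]
tcp_rot: [[-0.593, 0.805, 0.0], [0.805, 0.593, 0.001], [0.001, 0.001, -1.0]]
wrist_force: [-0.0, -1.5, 0.2]
opening: 0.087
grip_force: 0.0
```

```bash
python3 - <<'E'
from h import *
import pickle
a,b=pickle.load(open('v1.pkl','rb'))
w=shot('wrist','w1.png'); pickle.dump(w,open('w1.pkl','wb'))
print(w[0]['tool_pos'],w[0]['tcp_rot'],w[0]['q'],w[0]['clock'],w[1]['T_tool_cam'],w[1]['fx'])
print(onplane(*a,(127,198.7),.08))
E
```

```text
[0.5001 0.2731 0.2818] [[-0.5931  0.8051  0.0002]
 [ 0.8051  0.5931  0.001 ]
 [ 0.0007  0.0007 -1.    ]] [ 17.3812  22.2411  86.0411   0.0536  71.6914 -19.0114] 1.975 [[-0.0007 -0.9683 -0.2498  0.0672]
 [ 1.     -0.001   0.0011 -0.0001]
 [-0.0013 -0.2498  0.9683 -0.1619]
 [ 0.      0.      0.      1.    ]] 282.89606868672024
[0.5487 0.3134 0.08  ]
```

View pics/w1.png

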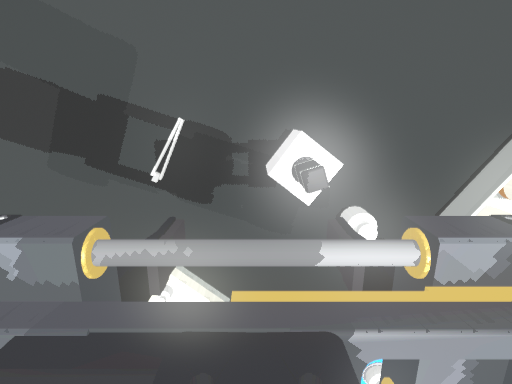

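The wrist view shows the stand's top at about (305,168) and the driver handle's top face at about (314,180). I crop closer to get its turn.

```bash
python3 - <<'E'
from h import *
i=cv2.imread('pics/w1.png')[120:210,260:350]
i=cv2.resize(i,(600,600),interpolation=cv2.INTER_CUBIC); i=np.clip(255*(i/255.)**.55,0,255).astype('uint8')
cv2.imwrite('pics/c2.png',i)
E
```

```text
(no output)
```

View pics/c2.png

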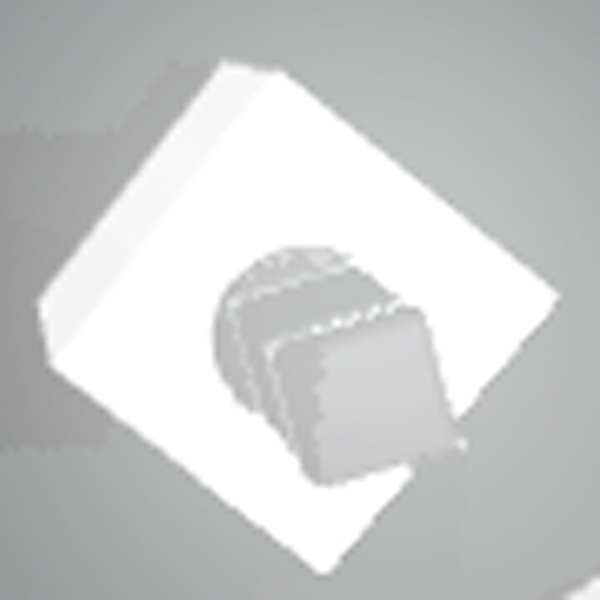

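The crop shows the handle's top face with corners at about (270,345), (425,310), (460,445) and (320,485). The stand top's corners are at (280,72), (558,295), (325,575) and (50,362).

```bash
python3 - <<'E'
from h import *
import pickle
w=pickle.load(open('w1.pkl','rb'))
for P,z in (([(270,345),(425,310),(460,445),(320,485)],.145),([(280,72),(558,295),(325,575),(50,362)],.08)):
    W=np.array([onplane(*w,(260+(x+.5)*.15-.5,120+(y+.5)*.15-.5),z) for x,y in P])
    e=np.roll(W,-1,0)-W
    print(W.mean(0),np.linalg.norm(e,axis=1),np.degrees(np.arctan2(e[:,1],e[:,0]))%90)
E
```

```text
[0.549  0.3153 0.145 ] [0.0252 0.0232 0.0235 0.0249] [49.3092 53.921  52.9495 57.7322]
[0.5496 0.3154 0.08  ] [0.07   0.071  0.0709 0.0701] [89.1101 89.4579 88.3597 88.6985]
```

Emit:
apply_moves --pt "2 32 25 0 0 -8.5" --pt "5 65 50 0 0 -17" --pt "5 65 100 0 0 -17" --pt "5 65 150 0 0 -17" --pt "5 65 184 0 0 -17"

```text
clock: 2.65
tool_pos: [0.5479, 0.309, 0.0961]
tcp_rot: [[-0.798, 0.603, -0.004], [0.603, 0.798, -0.002], [0.002, -0.004, -1.0]]
wrist_force: [-0.2, 0.6, 0.9]
opening: 0.0871
grip_force: 0.0
```

Emit:
apply_moves --pt "0 0 0 0 0 0" --pt "0 0 0 0 0 0" --pt "0 0 0 0 0 0" --pt "0 0 0 0 0 0" --pt "0 0 0 0 0 0" --gripper 15 --force 40

```text
clock: 3.28
tool_pos: [0.5497, 0.3118, 0.0994]
tcp_rot: [[-0.799, 0.601, 0.001], [0.601, 0.799, 0.0], [-0.001, 0.001, -1.0]]
wrist_force: [0.2, -0.8, -0.0]
opening: 0.0454
grip_force: 0.0
```

Emit:
apply_moves --pt "2.5 2.5 0 0 0 0" --pt "2.5 2.5 0 0 0 0" --pt "2.5 2.5 0 0 0 0" --pt "2.5 2.5 0 0 0 0" --pt "2.5 2.5 0 0 0 0"

```text
clock: 3.9
tool_pos: [0.5489, 0.3154, 0.0986]
tcp_rot: [[-0.799, 0.601, 0.0], [0.601, 0.799, 0.001], [0.0, 0.0, -1.0]]
wrist_force: [-0.5, 2.5, 1.2]
opening: 0.0259
grip_force: 39.8
```

Emit:
apply_moves --pt "0 0 0 0 0 0" --pt "0 0 0 0 0 0" --pt "0 0 0 0 0 0"

```text
clock: 4.28
tool_pos: [0.549, 0.3152, 0.0986]
tcp_rot: [[-0.799, 0.601, 0.0], [0.601, 0.799, 0.0], [0.0, 0.0, -1.0]]
wrist_force: [-0.6, 1.6, 1.0]
opening: 0.0258
grip_force: 39.8
```

Emit:
apply_moves --pt "0 0 -15 0 0 0" --pt "0 0 -45 0 0 0" --pt "0 0 -80 0 0 0" --pt "0 0 -115 0 0 0" --pt "0 0 -135 0 0 0"

```text
clock: 4.9
tool_pos: [0.5497, 0.3147, 0.2364]
tcp_rot: [[-0.799, 0.601, 0.003], [0.601, 0.799, 0.0], [-0.003, 0.002, -1.0]]
wrist_force: [-0.3, -0.3, -1.9]
opening: 0.0257
grip_force: 39.8
```

```bash
python3 - <<'E'
from h import *
import pickle
w=shot('scene','s2.png'); v=shot('wrist','w2.png');t=shot('top','t2.png');pickle.dump((w,v,t),open('v2.pkl','wb'))
s=w[0]; p=s['tool_pos']; print(p,s['tcp_rot'],s['opening'],s['q'],s['wrist_force'])
tip=p+[0,0,.0165-.105]
ps=[]
for x in (w,v,t):
    uv=proj(*x,tip); print(uv)
    u0,v0=(np.clip(uv,[45,45],[466,338])).astype(int)
    i=x[1]['image'][v0-45:v0+45,u0-45:u0+45,::-1]
    i=cv2.resize(i,(390,390),interpolation=cv2.INTER_CUBIC); ps.append(np.clip(255*(i/255.)**.5,0,255).astype('uint8'))
cv2.imwrite('pics/c3.png',np.hstack(ps[:2]))
E
```

```text
[0.5497 0.3147 0.2364] [[-0.7992  0.6011  0.0031]
 [ 0.6011  0.7992  0.    ]
 [-0.0025  0.0019 -1.    ]] 0.02571993332562654 [ 19.7269  29.996   80.0755  -0.0643  69.7591 -33.3019] [-0.3147 -0.2629 -1.8898]
[369.0823 302.5444]
[253.8238 193.3881]
[115.2561 195.1181]
```

View pics/c3.png

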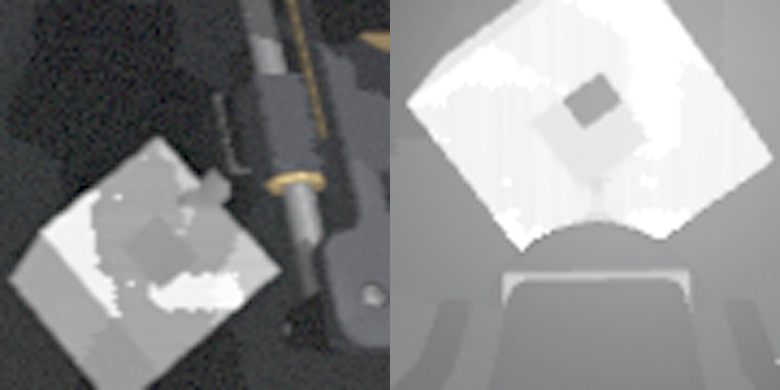

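In the wrist crop the blade looks thin at (597,195). In the scene crop it looks wide, about 35 px, at (210,188). The blade's width therefore lies along tool x. I now carry it to the disc with tool x pointing to world -x.

Emit:
apply_moves --pt "-43 -42 0 0 0 -8" --pt "-86 -84 0 0 0 -16" --pt "-129 -125 0 0 0 -24" --pt "-172 -167 0 0 0 -32" --pt "-215 -209 0 0 0 -37"

```text
clock: 5.68
tool_pos: [0.5941, 0.0168, 0.232]
tcp_rot: [[-1.0, -0.004, -0.003], [-0.004, 1.0, 0.0], [0.003, 0.0, -1.0]]
wrist_force: [1.0, 0.4, -2.0]
opening: 0.0259
grip_force: 39.8
```

Emit:
apply_moves --pt "-2 -12 15 0 0 0" --pt "-4 -24 40 0 0 0" --pt "-4 -24 65 0 0 0" --pt "-4 -24 80 0 0 0" --pt "-4 -24 80 0 0 0"

```text
clock: 6.3
tool_pos: [0.5976, -0.0043, 0.1516]
tcp_rot: [[-1.0, -0.002, -0.005], [-0.002, 1.0, 0.001], [0.005, 0.001, -1.0]]
wrist_force: [-0.2, 1.0, -1.3]
opening: 0.0258
grip_force: 39.8
```

```bash
python3 - <<'E'
from h import *
import pickle
w=shot('wrist','w3.png'); pickle.dump(w,open('w3.pkl','wb'))
s=w[0]; p=s['tool_pos']; print(p,s['tcp_rot'],s['q'],s['clock'])
print(proj(*w,p+[0,0,.0165-.105]),proj(*w,[.571,-.005,.04]))
u,v=proj(*w,[.58,-.005,.045]).astype(int)
u=np.clip(u,50,462);v=np.clip(v,40,344);print(u,v)
i=w[1]['image'][v-40:v+40,u-50:u+50,::-1]
cv2.imwrite('pics/c4.png',np.clip(255*(cv2.resize(i,(800,640),interpolation=cv2.INTER_CUBIC)[:600]/255.)**.8,0,255))
E
```

```text
[ 0.5976 -0.0043  0.1516] [[-1.     -0.0016 -0.0045]
 [-0.0016  1.      0.001 ]
 [ 0.0045  0.001  -1.    ]] [ -11.1145   33.2297   89.762     0.0054   57.2747 -101.2077] 6.3
[255.9553 195.6888] [255.1411 163.1586]
255 173[ WARN:0@0.962] global loadsave.cpp:1063 imwrite_ Unsupported depth image for selected encoder is fallbacked to CV_8U.
```

View pics/c4.png

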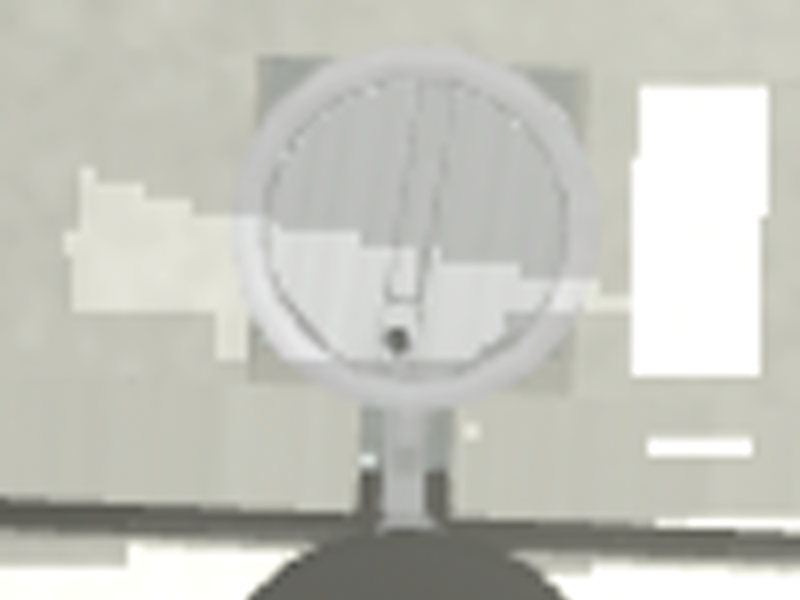

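The crop shows the disc centre at (417,225) and the dot at (397,340). The slot line runs from (403,300) to about (437,85), which is 9° clockwise of tool x. The blade tip is lost against the bolt. I'll turn the blade to match and look at it over plain white beside the disc.

Emit:
apply_moves --pt "12 20 0 0 0 5" --pt "24 39 0 0 0 9" --pt "24 39 8 0 0 9" --pt "24 39 15 0 0 9" --pt "24 39 15 0 0 9"

```text
clock: 6.98
tool_pos: [0.5753, 0.0332, 0.1379]
tcp_rot: [[-0.988, 0.156, -0.001], [0.156, 0.988, -0.0], [0.001, -0.0, -1.0]]
wrist_force: [0.5, -0.4, -1.1]
opening: 0.0257
grip_force: 39.8
```

```bash
python3 - <<'E'
from h import *
import pickle
w=shot('wrist','w4.png'); pickle.dump(w,open('w4.pkl','wb'))
s=w[0]; p=s['tool_pos']; print(p,s['tcp_rot'],s['clock'],s['wrist_force'])
t=proj(*w,p+[0,0,.0165-.105]);d=proj(*w,[.569,-.003,.04]);print(t,d)
u,v=((t+d)/2).astype(int)
print(u,v)
i=w[1]['image'][v-30:v+30,u-40:u+40,::-1]
cv2.imwrite('pics/c5.png',cv2.resize(i,(800,600),interpolation=cv2.INTER_CUBIC))
E
```

```text
[0.5753 0.0332 0.1379] [[-0.9878  0.1555 -0.0006]
 [ 0.1555  0.9878 -0.0001]
 [ 0.0006 -0.0002 -1.    ]] 6.975 [ 0.506  -0.3984 -1.1339]
[255.9618 195.2536] [217.1988 192.0482]
236 193
```

View pics/c5.png

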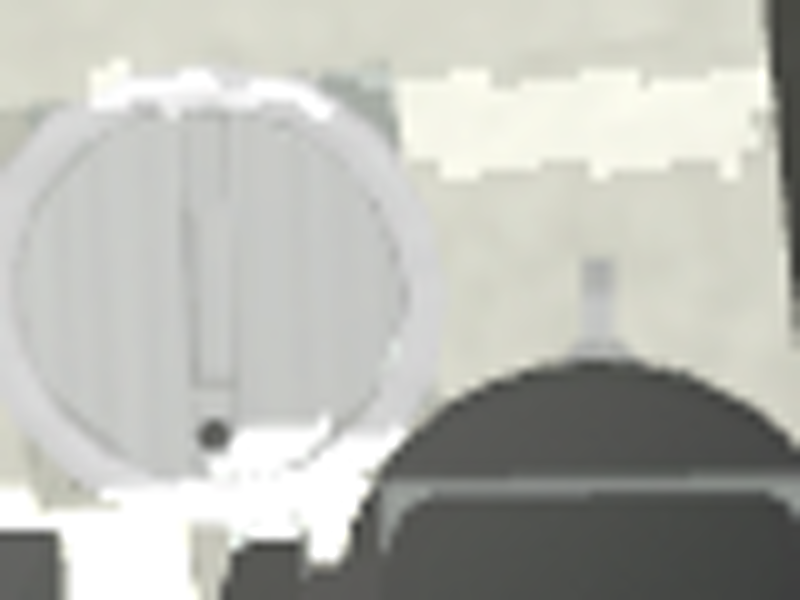

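The crop shows the blade at x≈597 with its near lower corner at (598,256). The disc is centred at (210,290), the slot's midline is at about (212,290) with its lower end at y=385, and the dot is at (213,435). The blade is about 2° over-rotated.

```bash
python3 - <<'E'
from h import *
import pickle
w=pickle.load(open('w4.pkl','rb')); s=w[0];R=s['tcp_rot'];p=s['tool_pos']
f=lambda x,y,z: onplane(*w,(196+(x+.5)/10-.5,163+(y+.5)/10-.5),z)
for zt in(.047,.0494,.052):
    tip=f(598,256,zt)-R[:,0]*.008
    d=f(211,290,.04)
    print(tip,tip-p,d,'move tool x,y mm',(R.T@(d-tip))*1000)
print([f(211,385,.04)-d,w[1]['cx'],w[1]['cy']])
E
```

```text
[0.5771 0.0324 0.047 ] [ 0.0018 -0.0008 -0.0909] [ 0.5684 -0.0034  0.04  ] move tool x,y mm [  3.0158 -36.688    7.0053]
[0.5766 0.0324 0.0494] [ 0.0012 -0.0008 -0.0885] [ 0.5684 -0.0034  0.04  ] move tool x,y mm [  2.4325 -36.687    9.405 ]
[0.5759 0.0325 0.052 ] [ 0.0006 -0.0007 -0.0859] [ 0.5684 -0.0034  0.04  ] move tool x,y mm [  1.8005 -36.6859  12.0046]
[array([ 0.0092, -0.0018,  0.    ]), 255.4674376975586, 192.3720190473109]
```

Emit:
apply_moves --pt "1 -18 0 0 0 -1" --pt "2.4 -36.7 0 0 0 -2" --pt "2.4 -36.7 3 0 0 -2" --pt "2.4 -36.7 7 0 0 -2" --pt "2.4 -36.7 7 0 0 -2"

```text
clock: 7.65
tool_pos: [0.5668, -0.0015, 0.131]
tcp_rot: [[-0.993, 0.121, -0.001], [0.121, 0.993, 0.0], [0.001, 0.0, -1.0]]
wrist_force: [0.3, 0.2, -2.0]
opening: 0.0262
grip_force: 39.8
```

Emit:
apply_moves --pt "0 0 0.5 0 0 0" --pt "0 0 1 0 0 0" --pt "0 0 1.5 0 0 0" --pt "0 0 2 0 0 0" --pt "0 0 2 0 0 0"

```text
clock: 8.28
tool_pos: [0.567, -0.0021, 0.1295]
tcp_rot: [[-0.993, 0.121, -0.0], [0.121, 0.993, -0.0], [0.0, -0.0, -1.0]]
wrist_force: [-0.0, -0.0, -1.8]
opening: 0.0259
grip_force: 39.8
```

Emit:
apply_moves --pt "0 0 0.5 0 0 0" --pt "0 0 1 0 0 0" --pt "0 0 1 0 0 0"

```text
clock: 8.65
tool_pos: [0.5671, -0.0021, 0.1285]
tcp_rot: [[-0.993, 0.121, -0.0], [0.121, 0.993, 0.0], [0.0, 0.0, -1.0]]
wrist_force: [-0.8, -0.5, -1.6]
opening: 0.0259
grip_force: 39.8
```

Emit:
apply_moves --pt "0 -0.6 0 0 0 0" --pt "0 -0.6 0.5 0 0 0" --pt "0 -0.6 1 0 0 0" --pt "0 -0.6 1 0 0 0"

```text
clock: 9.15
tool_pos: [0.567, -0.0027, 0.1275]
tcp_rot: [[-0.993, 0.121, -0.0], [0.121, 0.993, -0.0], [0.0, -0.0, -1.0]]
wrist_force: [0.3, -0.5, -1.0]
opening: 0.0259
grip_force: 39.8
```

Emit:
apply_moves --pt "0 0 0.5 0 0 0" --pt "0 0 1 0 0 0" --pt "0 0 1 0 0 0"

```text
clock: 9.52
tool_pos: [0.567, -0.0027, 0.1265]
tcp_rot: [[-0.993, 0.121, 0.0], [0.121, 0.993, -0.0], [-0.0, -0.0, -1.0]]
wrist_force: [-0.7, 0.4, -2.0]
opening: 0.0264
grip_force: 39.8
```

Emit:
apply_moves --pt "0 0 0.5 0 0 0" --pt "0 0 1 0 0 0" --pt "0 0 1 0 0 0"

```text
clock: 9.9
tool_pos: [0.567, -0.0027, 0.1255]
tcp_rot: [[-0.993, 0.121, 0.0], [0.121, 0.993, -0.0], [-0.0, -0.0, -1.0]]
wrist_force: [-0.3, -0.8, -1.4]
opening: 0.0259
grip_force: 39.8
```

Emit:
apply_moves --pt "0 0 0.5 0 0 0" --pt "0 0 1 0 0 0" --pt "0 0 1 0 0 0"

```text
clock: 10.28
tool_pos: [0.567, -0.0027, 0.1245]
tcp_rot: [[-0.993, 0.121, 0.0], [0.121, 0.993, -0.0], [-0.0, -0.0, -1.0]]
wrist_force: [-0.3, -1.0, -0.0]
opening: 0.0257
grip_force: 39.8
```

Emit:
apply_moves --pt "0 0 0.4 0 0 0" --pt "0 0 0.8 0 0 0" --pt "0 0 0.8 0 0 0"

```text
clock: 10.65
tool_pos: [0.567, -0.0027, 0.1237]
tcp_rot: [[-0.993, 0.121, 0.0], [0.121, 0.993, -0.0], [-0.0, -0.0, -1.0]]
wrist_force: [0.4, -1.6, -1.8]
opening: 0.026
grip_force: 39.8
```

```bash
python3 - <<'E'
from h import *
import pickle
w=shot('wrist','w5.png'); pickle.dump(w,open('w5.pkl','wb'))
s=w[0]; p=s['tool_pos']; print(p,s['clock'],s['wrist_force'],s['moment'])
i=w[1]['image'][150:210,216:296,::-1]
cv2.imwrite('pics/c6.png',cv2.resize(i,(800,600),interpolation=cv2.INTER_CUBIC))
E
```

```text
[ 0.567  -0.0027  0.1237] 10.65 [ 0.3802 -1.6103 -1.7511] [-0.0356 -0.1997  0.0065]
```

View pics/c6.png

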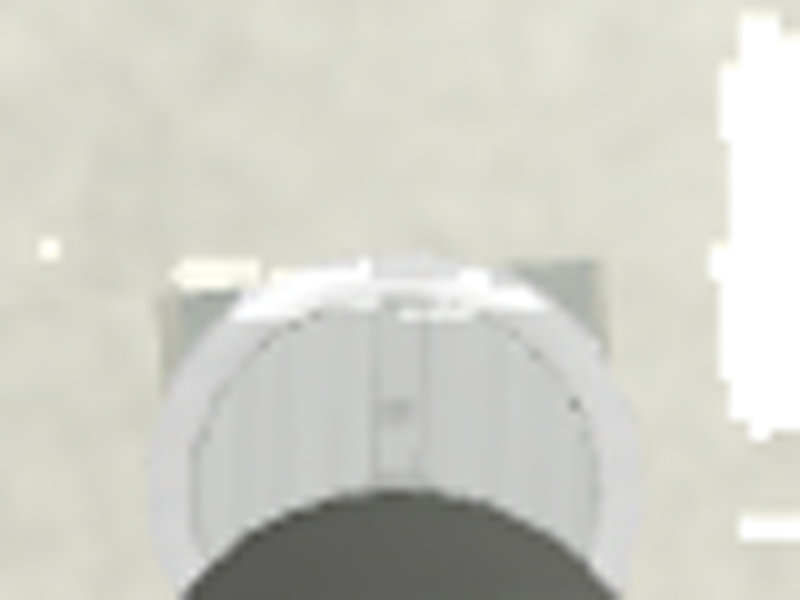

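The crop shows the blade's near end inside the slot at (397,405), between the slot edges at x≈375 and 425. It has gone about 5 mm below the face without contact, so it is seated. I start turning clockwise in small steps and watch the moment.

Emit:
apply_moves --pt "0 0 0 0 0 4" --pt "0 0 0 0 0 8" --pt "0 0 0 0 0 12" --pt "0 0 0 0 0 16" --pt "0 0 0 0 0 16"

```text
clock: 11.32
tool_pos: [0.567, -0.0026, 0.1237]
tcp_rot: [[-0.921, 0.389, 0.0], [0.389, 0.921, 0.0], [-0.0, 0.0, -1.0]]
wrist_force: [-0.6, -0.6, -1.6]
opening: 0.0259
grip_force: 39.8
```

```bash
cat > o.py <<'E'
from h import *
s=robot.observe(); R=s['tcp_rot']; print(s['clock'],s['tool_pos'],'F tool',R.T@s['wrist_force'],'M tool',R.T@s['moment'],'yaw',np.degrees(np.arctan2(R[1,0],R[0,0])),s['q'][5],s['grip_force'])
E
python3 o.py
```

```text
11.325 [ 0.567  -0.0026  0.1237] F tool [ 0.3113 -0.7994  1.5592] M tool [-0.097  -0.1763 -0.0459] yaw 157.1092638827294 -78.66922288721946 39.77886463981122
```

Emit:
apply_moves --pt "0 0 0 0 0 4" --pt "0 0 0 0 0 8" --pt "0 0 0 0 0 12" --pt "0 0 0 0 0 16" --pt "0 0 0 0 0 16"

```text
clock: 11.95
tool_pos: [0.5672, -0.0023, 0.1237]
tcp_rot: [[-0.779, 0.627, 0.0], [0.627, 0.779, 0.001], [0.0, 0.001, -1.0]]
wrist_force: [1.0, 0.6, -2.3]
opening: 0.0256
grip_force: 39.8
```

```bash
python3 o.py
```

```text
11.95 [ 0.5672 -0.0023  0.1237] F tool [-0.464   1.084   2.3498] M tool [-0.4157 -0.0731 -0.075 ] yaw 141.14701252442077 -62.72145039491654 39.78042544797063
```

Emit:
apply_moves --pt "0 0 0 0 0 3" --pt "0 0 0 0 0 6" --pt "0 0 0 0 0 9" --pt "0 0 0 0 0 9"

```text
clock: 12.45
tool_pos: [0.5673, -0.0023, 0.1238]
tcp_rot: [[-0.671, 0.741, 0.001], [0.741, 0.671, 0.001], [0.0, 0.001, -1.0]]
wrist_force: [1.0, 1.4, -1.8]
opening: 0.026
grip_force: 39.8
```

```bash
python3 o.py
```

```text
12.45 [ 0.5673 -0.0023  0.1238] F tool [0.3454 1.6656 1.8358] M tool [-0.7112  0.0077 -0.0556] yaw 132.15801614913667 -53.73956475260136 39.78863999247551
```

Emit:
apply_moves --pt "0 0.4 0 0 0 2" --pt "0.1 0.7 0 0 0 4" --pt "0.1 0.7 0 0 0 4"

```text
clock: 12.82
tool_pos: [0.5675, -0.0021, 0.1238]
tcp_rot: [[-0.617, 0.787, 0.0], [0.787, 0.617, 0.0], [-0.0, 0.0, -1.0]]
wrist_force: [1.1, 1.7, -2.8]
opening: 0.0257
grip_force: 39.8
```

```bash
python3 o.py
```

```text
12.825 [ 0.5675 -0.0021  0.1238] F tool [0.6729 1.8994 2.7886] M tool [-0.5484  0.0707 -0.1383] yaw 128.06164505459094 -49.55302319389281 39.802608280442655
```

Emit:
apply_moves --pt "0 0.2 0 0 0 1.5" --pt "0 0.4 0 0 0 3" --pt "0 0.4 0 0 0 3"

```text
clock: 13.2
tool_pos: [0.5676, -0.0019, 0.1237]
tcp_rot: [[-0.574, 0.819, -0.0], [0.819, 0.574, -0.0], [0.0, -0.0, -1.0]]
wrist_force: [0.8, 1.3, -2.0]
opening: 0.0257
grip_force: 39.8
```

```bash
python3 o.py
```

```text
13.2 [ 0.5676 -0.0019  0.1237] F tool [0.6104 1.3958 2.0032] M tool [-0.4284  0.1273 -0.1265] yaw 125.04583001839548 -46.50656375124429 39.80199307668954
```

Emit:
apply_moves --pt "0 0.2 0 0 0 1.5" --pt "0 0.4 0 0 0 3" --pt "0 0.4 0 0 0 3"

```text
clock: 13.58
tool_pos: [0.5678, -0.0018, 0.1237]
tcp_rot: [[-0.531, 0.848, -0.001], [0.848, 0.531, -0.0], [0.0, -0.001, -1.0]]
wrist_force: [-0.1, -0.3, -1.4]
opening: 0.0257
grip_force: 39.8
```

```bash
python3 o.py
```

```text
13.575 [ 0.5678 -0.0018  0.1237] F tool [-0.1705 -0.1984  1.3641] M tool [-0.1057  0.0839 -0.0959] yaw 122.05030067927865 -43.47347396134573 39.80148546863347
```

Emit:
apply_moves --pt "0 0.1 0 0 0 1.5" --pt "0 0.1 0 0 0 3" --pt "0 0.1 0 0 0 3"

```text
clock: 13.95
tool_pos: [0.5679, -0.0017, 0.1237]
tcp_rot: [[-0.486, 0.874, -0.001], [0.874, 0.486, -0.0], [0.0, -0.001, -1.0]]
wrist_force: [-0.4, 0.0, -1.0]
opening: 0.0259
grip_force: 39.8
```

```bash
python3 o.py
```

```text
13.95 [ 0.5679 -0.0017  0.1237] F tool [ 0.2419 -0.3416  0.9904] M tool [ 0.0969  0.0606 -0.0788] yaw 119.04717518064459 -40.46875382468616 39.80216962751001
```

Emit:
apply_moves --pt "0 0.1 0 0 0 1.5" --pt "0 0.1 0 0 0 3" --pt "0 0.1 0 0 0 3"

```text
clock: 14.32
tool_pos: [0.568, -0.0016, 0.1237]
tcp_rot: [[-0.439, 0.898, -0.001], [0.898, 0.439, -0.0], [0.0, -0.001, -1.0]]
wrist_force: [-1.1, 0.4, -0.8]
opening: 0.026
grip_force: 39.8
```

```bash
python3 o.py
```

```text
14.325 [ 0.568  -0.0016  0.1237] F tool [ 0.8031 -0.7924  0.8092] M tool [ 0.2416  0.0257 -0.1336] yaw 116.04098490099855 -37.45858382980458 39.8028421215713
```

Emit:
apply_moves --pt "0 -0.2 0 0 0 1.5" --pt "0 -0.2 0 0 0 2.5" --pt "0 -0.2 0 0 0 2.5"

```text
clock: 14.7
tool_pos: [0.568, -0.0016, 0.1237]
tcp_rot: [[-0.399, 0.917, -0.0], [0.917, 0.399, 0.0], [0.0, -0.0, -1.0]]
wrist_force: [-1.5, 0.0, -1.4]
opening: 0.0259
grip_force: 39.8
```

```bash
python3 o.py
```

```text
14.7 [ 0.568  -0.0016  0.1237] F tool [ 0.6201 -1.358   1.4162] M tool [ 0.1724  0.0849 -0.1278] yaw 113.54498270417349 -34.978187299996634 39.80515415780246
```

Emit:
apply_moves --pt "0 -0.2 0 0 0 1" --pt "0 -0.2 0 0 0 2" --pt "0 -0.2 0 0 0 2"

```text
clock: 15.08
tool_pos: [0.568, -0.0016, 0.1237]
tcp_rot: [[-0.367, 0.93, 0.0], [0.93, 0.367, 0.0], [0.0, 0.0, -1.0]]
wrist_force: [-0.4, 0.9, -1.3]
opening: 0.0262
grip_force: 39.8
```

```bash
python3 o.py
```

```text
15.075 [ 0.568  -0.0016  0.1237] F tool [ 0.9568 -0.0471  1.2883] M tool [ 0.0258  0.1113 -0.0909] yaw 111.54150772824532 -32.9916262348884 39.804556402377784
```

Emit:
apply_moves --pt "0 0 0 0 0 1.5" --pt "0 0 0 0 0 3" --pt "0 0 0 0 0 3"

```text
clock: 15.45
tool_pos: [0.568, -0.0016, 0.1237]
tcp_rot: [[-0.318, 0.948, 0.0], [0.948, 0.318, 0.0], [0.0, 0.0, -1.0]]
wrist_force: [-0.5, 0.9, -2.8]
opening: 0.0259
grip_force: 39.8
```

```bash
python3 o.py
```

```text
15.45 [ 0.568  -0.0016  0.1237] F tool [ 1.0287 -0.1699  2.7636] M tool [-0.1736  0.1881 -0.1167] yaw 108.5312448507957 -29.983323196700784 39.80560238007456
```

Emit:
apply_moves --pt "0.2 0.1 0 0 0 1.3" --pt "0.2 0.1 0 0 0 2.5" --pt "0.2 0.1 0 0 0 2.5"

```text
clock: 15.82
tool_pos: [0.5681, -0.0015, 0.1237]
tcp_rot: [[-0.276, 0.961, 0.0], [0.961, 0.276, -0.0], [-0.0, 0.0, -1.0]]
wrist_force: [-0.0, 0.8, -3.5]
opening: 0.0257
grip_force: 39.8
```

```bash
python3 o.py
```

```text
15.825 [ 0.5681 -0.0015  0.1237] F tool [0.7916 0.1927 3.5001] M tool [-0.2057  0.1274 -0.1823] yaw 106.04191659186185 -27.465676485278408 39.80943161062896
```

Torque may be climbing, so I take an averaged reading before going on.

```bash
cat > a.py <<'E'
from h import *
m=[];
for _ in range(6):
    imaging.read_camera('wrist'); s=robot.observe(); m.append(np.r_[s['tcp_rot'].T@s['wrist_force'],s['tcp_rot'].T@s['moment']])
m=np.array(m);print(s['clock'],m.mean(0),'std',m.std(0)[5], m[:,5])
E
python3 a.py
```

```text
16.125 [ 0.4176  0.136   2.651  -0.2092  0.0967 -0.1358] std 0.013533595857967944 [-0.1224 -0.1426 -0.1207 -0.1543 -0.125  -0.1495]
```

Emit:
apply_moves --pt "0 0 0 0 0 1" --pt "0 0 0 0 0 1"

```text
clock: 16.38
tool_pos: [0.5681, -0.0015, 0.1237]
tcp_rot: [[-0.26, 0.966, 0.0], [0.966, 0.26, -0.0], [-0.0, 0.0, -1.0]]
wrist_force: [1.1, 0.7, -2.1]
opening: 0.0263
grip_force: 39.8
```

```bash
python3 a.py
```

```text
16.675 [ 0.3419  0.4683  3.0234 -0.3187  0.0585 -0.1568] std 0.024479487492467037 [-0.1385 -0.1957 -0.1402 -0.1391 -0.1869 -0.1407]
```

Emit:
apply_moves --pt "0 0.1 0 0 0 1" --pt "0 0.1 0 0 0 2" --pt "0 0.1 0 0 0 2"

```text
clock: 17.05
tool_pos: [0.5681, -0.0015, 0.1238]
tcp_rot: [[-0.226, 0.974, 0.0], [0.974, 0.226, -0.0], [-0.0, 0.0, -1.0]]
wrist_force: [1.0, 0.3, -2.7]
opening: 0.0254
grip_force: 39.8
```

```bash
python3 a.py
```

```text
17.35 [ 0.1137  1.1676  3.2334 -0.3842  0.0399 -0.1403] std 0.029390852366236543 [-0.1094 -0.1871 -0.1626 -0.1373 -0.1442 -0.1013]
```

Emit:
apply_moves --pt "0 0.2 0 0 0 1" --pt "0 0.2 0 0 0 2" --pt "0 0.2 0 0 0 2"

```text
clock: 17.73
tool_pos: [0.5682, -0.0014, 0.1238]
tcp_rot: [[-0.192, 0.981, 0.0], [0.981, 0.192, -0.0], [-0.0, 0.0, -1.0]]
wrist_force: [0.2, 1.5, -2.8]
opening: 0.026
grip_force: 39.8
```

```bash
python3 a.py
```

```text
18.025 [ 0.2837  0.7873  3.2069 -0.3236  0.0324 -0.1677] std 0.0249044818311603 [-0.2077 -0.1696 -0.1834 -0.1552 -0.1264 -0.164 ]
```

Emit:
apply_moves --pt "0 0.1 0 0 0 0.8" --pt "0 0.1 0 0 0 1.5" --pt "0 0.1 0 0 0 1.5"

```text
clock: 18.4
tool_pos: [0.5683, -0.0014, 0.1238]
tcp_rot: [[-0.166, 0.986, -0.0], [0.986, 0.166, 0.0], [0.0, -0.0, -1.0]]
wrist_force: [0.6, -0.5, -1.5]
opening: 0.0257
grip_force: 39.8
```

```bash
python3 a.py
```

```text
18.7 [-0.0896  0.8775  2.5138 -0.2488  0.0303 -0.1797] std 0.032902037356511926 [-0.171  -0.2181 -0.1252 -0.1852 -0.1597 -0.2191]
```

Emit:
apply_moves --pt "0 0.1 0 0 0 0.6" --pt "0 0.1 0 0 0 1.2" --pt "0 0.1 0 0 0 1.2"

```text
clock: 19.08
tool_pos: [0.5683, -0.0014, 0.1238]
tcp_rot: [[-0.145, 0.989, -0.0], [0.989, 0.145, -0.0], [0.0, -0.0, -1.0]]
wrist_force: [0.5, 0.3, -2.4]
opening: 0.0257
grip_force: 39.8
```

```bash
python3 a.py; python3 a.py
```

```text
19.375 [ 0.0721  0.2157  2.5636 -0.21    0.0437 -0.1554] std 0.021382452913183247 [-0.1193 -0.1442 -0.1776 -0.1444 -0.1784 -0.1686]
19.675 [ 0.4881 -0.0446  1.954  -0.1633  0.0261 -0.1534] std 0.044728438750731375 [-0.2319 -0.1899 -0.1217 -0.1515 -0.1028 -0.1228]
```

```bash
cat > g.py <<'E'
from h import *
import pickle
w3=pickle.load(open('w3.pkl','rb')); w4=pickle.load(open('w4.pkl','rb')); n=shot('wrist','wn.png')
c,sn=np.cos(np.radians(-2)),np.sin(np.radians(-2))
xs=np.arange(22,52,2.)
for nm,w in (('w3',w3),('w4',w4),('now',n)):
  g=w[1]['image'].mean(2).astype('float32')
  for y in (25,32,39,46):
    pts=np.array([proj(*w,[.5684+(c*x-sn*y)/1e3,-.0034+(sn*x+c*y)/1e3,.04]) for x in xs],dtype='float32')
    print(nm,y,cv2.remap(g,pts[:,:1],pts[:,1:],cv2.INTER_LINEAR).ravel().astype(int))
print(xs)
E
python3 g.py
```

```text
w3 25 [182 182 181 181 181 181 181 170  86  93 200 255 255 254 253]
w3 32 [182 181 238 207 180 180 180 202  88  95 194 255 255 255 255]
w3 39 [186 185 250 194 185 185 185 234  88  95 206 255 255 255 254]
w3 46 [183 183 183 183 183 183 182 245  99 103 202 255 255 254 254]
w4 25 [108 101  81  81  79  78  77  77  76  75  73  73  72  71  70]
w4 32 [ 91 122  78  77  76  75  75  74  72  72  70  69  69  67  67]
w4 39 [ 79 120  80  73  72  72  71  70  69  68  67  66  65  65  64]
w4 46 [ 75 100  96  69  68  68  67  66  65  64  64  63  62  62  61]
now 25 [139 139 139 138 138 139 139 133  80 139 139 138 136 139 140]
now 32 [221 216 216 216 216 216 216 205  94 139 142 143 141 140 141]
now 39 [222 222 222 222 221 221 221 213  94 211 220 219 217 215 214]
now 46 [220 220 220 220 220 220 220 218  83 213 221 218 216 215 216]
[22. 24. 26. 28. 30. 32. 34. 36. 38. 40. 42. 44. 46. 48. 50.]
```

```bash
cat > g2.py <<'E'
from h import *
import pickle
c,sn=np.cos(np.radians(-2)),np.sin(np.radians(-2)); xs=np.arange(30,50,.25)
def width(w,ys=(36,39,42,46,50)):
  g=w[1]['image'].mean(2).astype('float32'); o=[]
  for y in ys:
    pts=np.array([proj(*w,[.5684+(c*x-sn*y)/1e3,-.0034+(sn*x+c*y)/1e3,.04]) for x in xs],dtype='float32')
    I=cv2.remap(g,pts[:,:1],pts[:,1:],cv2.INTER_LINEAR).ravel(); k=I.argmin()
    b=np.r_[np.full(k,np.median(I[:12])),np.full(len(I)-k,np.median(I[-12:]))]
    o.append((np.clip((b-I)/(b-30),0,1)).sum()*.25)
  return np.array(o)
if __name__=='__main__':
  n=shot('wrist','wn.png')
  print(width(pickle.load(open('w3.pkl','rb'))),width(n)); 
E
python3 g2.py; python3 a.py
```

```text
[3.0275 3.0775 2.8708 2.9306 3.0629] [1.714  1.4623 1.6628 1.7142 1.6715]
20.075 [ 0.2885  0.1973  2.1204 -0.125   0.0427 -0.1753] std 0.04100030222964388 [-0.1619 -0.1466 -0.1125 -0.1977 -0.192  -0.2413]
```

Emit:
apply_moves --pt "0 0 0 0 0 0.8" --pt "0 0 0 0 0 1.5" --pt "0 0 0 0 0 1.5"

```text
clock: 20.45
tool_pos: [0.5684, -0.0014, 0.1238]
tcp_rot: [[-0.119, 0.993, -0.0], [0.993, 0.119, 0.0], [0.0, -0.0, -1.0]]
wrist_force: [1.0, 0.4, -3.0]
opening: 0.026
grip_force: 39.8
```

```bash
sed -i 's/range(6)/range(10)/' a.py; python3 a.py; sed -i 's/b-30/b-80/' g2.py; python3 g2.py
```

```text
20.95 [ 0.513   0.2683  2.216  -0.111   0.0771 -0.1738] std 0.03194388689000234 [-0.1149 -0.1567 -0.163  -0.1395 -0.2012 -0.2124 -0.2213 -0.1947 -0.1751
 -0.1593]
[4.039  4.1023 3.7998 3.868  4.0542] [2.1254 1.9059 2.2494 2.145  2.1679]
```

Emit:
apply_moves --pt "0 0 0 0 0 0.8" --pt "0 0 0 0 0 1.5" --pt "0 0 0 0 0 1.5"

```text
clock: 21.38
tool_pos: [0.5684, -0.0014, 0.1237]
tcp_rot: [[-0.093, 0.996, 0.0], [0.996, 0.093, 0.0], [0.0, 0.0, -1.0]]
wrist_force: [0.3, -0.2, -2.0]
opening: 0.0263
grip_force: 39.8
```

```bash
python3 a.py;python3 g2.py
```

```text
21.875 [ 0.3261  0.1366  2.2268 -0.1306  0.1208 -0.1766] std 0.018674646675081424 [-0.1449 -0.1794 -0.203  -0.2012 -0.1657 -0.1592 -0.2002 -0.1766 -0.1633
 -0.1722]
[4.039  4.1023 3.7998 3.868  4.0542] [2.151  1.8846 2.1341 2.0368 2.116 ]
```

```bash
python3 - <<'E'
from h import *
o=[]
for f in('w5.png','wn.png'):
    i=cv2.imread('pics/'+f,0)[168:206,236:276]
    i=cv2.resize(i,(400,380),interpolation=cv2.INTER_CUBIC); o.append(cv2.createCLAHE(3,(3,3)).apply(i))
cv2.imwrite('pics/c7.png',np.hstack(o))
E
```

```text
(no output)
```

View pics/c7.png

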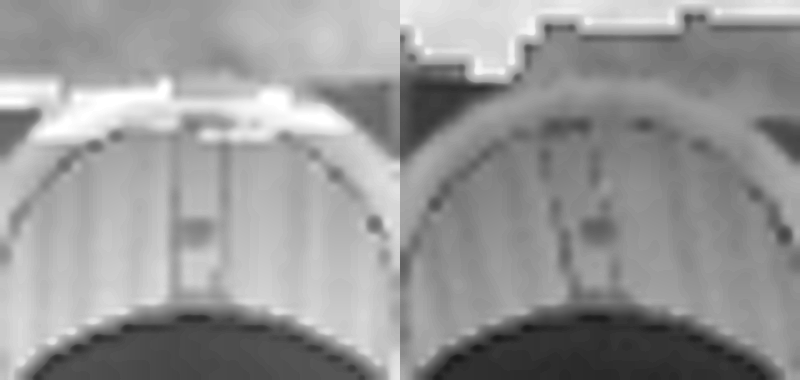

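The right half (now) shows the slot edges tilted about 10° against the blade frame: from (545,150) to (575,290) and from (595,150) to (615,290). On the left they are upright. The handle is yielding in the 40 N grip at about 0.175 N m, so I back off, grip harder and go on.

Emit:
apply_moves --pt "0 0 0 0 0 -2" --pt "0 0 0 0 0 -4" --pt "0 0 0 0 0 -6" --pt "0 0 0 0 0 -6"

```text
clock: 22.42
tool_pos: [0.5684, -0.0015, 0.1238]
tcp_rot: [[-0.197, 0.98, -0.0], [0.98, 0.197, -0.0], [-0.0, -0.0, -1.0]]
wrist_force: [0.1, -0.1, -2.7]
opening: 0.0259
grip_force: 39.8
```

Emit:
apply_moves --pt "0 0 0 0 0 0" --pt "0 0 0 0 0 0" --pt "0 0 0 0 0 0" --gripper 15 --force 60

```text
clock: 22.8
tool_pos: [0.5684, -0.0014, 0.1238]
tcp_rot: [[-0.197, 0.98, -0.0], [0.98, 0.197, -0.0], [-0.0, -0.0, -1.0]]
wrist_force: [0.4, 0.2, -1.8]
opening: 0.0257
grip_force: 59.7
```

```bash
sed -i 's/range(10)/range(6)/' a.py; python3 a.py
```

```text
23.1 [ 0.3384  0.0442  2.0104 -0.0278  0.0175  0.0092] std 0.01994262039636867 [-0.0167 -0.0072  0.029  -0.0075  0.0271  0.0305]
```

Emit:
apply_moves --pt "0 0 0 0 0 1.5" --pt "0 0 0 0 0 3" --pt "0 0 0 0 0 3"

```text
clock: 23.48
tool_pos: [0.5684, -0.0014, 0.1237]
tcp_rot: [[-0.145, 0.989, -0.0], [0.989, 0.145, -0.0], [-0.0, -0.0, -1.0]]
wrist_force: [0.7, -0.0, -2.8]
opening: 0.0257
grip_force: 59.8
```

```bash
python3 a.py
```

```text
23.775 [-0.3564  0.088   1.6601 -0.025   0.0103 -0.0872] std 0.030052096100349226 [-0.0731 -0.1411 -0.0819 -0.1087 -0.048  -0.0701]
```

Emit:
apply_moves --pt "0 0 0 0 0 1" --pt "0 0 0 0 0 2" --pt "0 0 0 0 0 2"

```text
clock: 24.15
tool_pos: [0.5684, -0.0014, 0.1238]
tcp_rot: [[-0.111, 0.994, 0.0], [0.994, 0.111, 0.0], [0.0, 0.0, -1.0]]
wrist_force: [0.6, -0.1, -2.7]
opening: 0.0254
grip_force: 59.8
```

```bash
python3 a.py
```

```text
24.45 [ 0.5062 -0.0435  2.4333 -0.0647 -0.001  -0.1796] std 0.02988680957033227 [-0.1534 -0.2201 -0.1781 -0.2192 -0.1607 -0.1463]
```

Emit:
apply_moves --pt "0 0 0 0 0 0.5" --pt "0 0 0 0 0 1" --pt "0 0 0 0 0 1"

```text
clock: 24.82
tool_pos: [0.5684, -0.0014, 0.1238]
tcp_rot: [[-0.093, 0.996, 0.0], [0.996, 0.093, 0.0], [0.0, 0.0, -1.0]]
wrist_force: [-1.8, 0.4, -2.8]
opening: 0.0258
grip_force: 59.8
```

```bash
python3 a.py; python3 a.py
```

```text
25.125 [ 0.3725 -0.1596  2.0427 -0.1     0.0756 -0.1731] std 0.0344820078336451 [-0.1753 -0.1235 -0.194  -0.1591 -0.1531 -0.2334]
25.425 [ 0.2585 -0.0712  2.1409 -0.1313  0.0905 -0.1883] std 0.0075679878579428764 [-0.2004 -0.1803 -0.1831 -0.1803 -0.1924 -0.1931]
```

Emit:
apply_moves --pt "0 0 0 0 0 0.8" --pt "0 0 0 0 0 1.5" --pt "0 0 0 0 0 1.5"

```text
clock: 25.8
tool_pos: [0.5685, -0.0014, 0.1237]
tcp_rot: [[-0.067, 0.998, 0.0], [0.998, 0.067, 0.0], [0.0, 0.0, -1.0]]
wrist_force: [1.4, 0.8, -2.4]
opening: 0.0255
grip_force: 59.8
```

```bash
python3 a.py; python3 a.py
```

```text
26.1 [ 0.3434  0.4667  2.2829 -0.1619  0.1323 -0.1949] std 0.02154220086725721 [-0.2161 -0.2071 -0.1924 -0.1781 -0.1579 -0.2179]
26.4 [ 0.2958  0.2652  2.1309 -0.1966  0.1413 -0.1812] std 0.020029895021431588 [-0.1688 -0.1963 -0.2181 -0.1596 -0.1678 -0.1766]
```

```bash
cat > t.py <<'E'
from h import *
def tilt(f):
    g=cv2.imread('pics/'+f,0).astype('float32'); g=cv2.resize(g[176:204,240:270],None,fx=8,fy=8,interpolation=cv2.INTER_CUBIC)
    best=[]
    for a in np.arange(-4,20,.5):   # lines tilt: shear rows, sum columns, darkest narrow lines
        M=cv2.getRotationMatrix2D((126,112),-a,1); r=cv2.warpAffine(g,M,g.shape[::-1],borderMode=cv2.BORDER_REPLICATE)
        p=r[60:165,60:190].mean(0); p=p-cv2.GaussianBlur(p.reshape(1,-1),(0,0),8).ravel(); best.append((p.std(),a))
    best.sort(reverse=True); return best[:4]
if __name__=='__main__':
    shot('wrist','wm.png')
    for f in('w5.png','wn.png','wm.png'): print(f,[(round(float(s),2),float(a)) for s,a in tilt(f)])
E
python3 t.py
```

```text
w5.png [(1.65, 0.0), (1.64, -0.5), (1.63, 0.5), (1.63, -1.0)]
wn.png [(1.35, 13.0), (1.35, 12.5), (1.34, 13.5), (1.34, 12.0)]
wm.png [(1.31, 13.0), (1.31, 12.5), (1.31, 13.5), (1.3, 12.0)]
```

Emit:
apply_moves --pt "0 0 0 0 0 0.8" --pt "0 0 0 0 0 1.5" --pt "0 0 0 0 0 1.5"

```text
clock: 26.82
tool_pos: [0.5685, -0.0014, 0.1238]
tcp_rot: [[-0.041, 0.999, 0.0], [0.999, 0.041, 0.0], [0.0, 0.0, -1.0]]
wrist_force: [0.5, 0.7, -2.4]
opening: 0.0256
grip_force: 59.8
```

```bash
python3 a.py; python3 a.py; python3 t.py | tail -1; python3 g2.py
```

```text
27.125 [ 1.0103  0.8337  2.6134 -0.2851  0.1951 -0.2004] std 0.0383201755000919 [-0.2538 -0.1426 -0.1607 -0.2207 -0.1987 -0.2256]
27.425 [ 0.3362  0.6961  2.3327 -0.3116  0.207  -0.1889] std 0.03875676739525736 [-0.1615 -0.1465 -0.2335 -0.2021 -0.1489 -0.2409]
wm.png [(1.36, 13.5), (1.36, 13.0), (1.35, 14.0), (1.35, 12.5)]
[4.039  4.1023 3.7998 3.868  4.0542] [1.8206 1.669  1.8471 1.6754 1.8899]
```

Emit:
apply_moves --pt "0.3 0.4 0 0 0 0.8" --pt "0.3 0.4 0 0 0 1.5" --pt "0.3 0.4 0 0 0 1.5"

```text
clock: 27.9
tool_pos: [0.5686, -0.0012, 0.1238]
tcp_rot: [[-0.015, 1.0, -0.0], [1.0, 0.015, -0.0], [-0.0, -0.0, -1.0]]
wrist_force: [0.4, 0.5, -2.4]
opening: 0.0253
grip_force: 59.8
```

```bash
python3 a.py; python3 a.py; python3 t.py | tail -1; python3 g2.py
```

```text
28.2 [ 0.0348  0.1339  1.8287 -0.0564 -0.1015 -0.2191] std 0.022944466071314576 [-0.1827 -0.2455 -0.2153 -0.1993 -0.245  -0.2268]
28.5 [-0.4052 -0.4126  1.9083 -0.0011 -0.1483 -0.1878] std 0.028344581563979496 [-0.2218 -0.1742 -0.2206 -0.1408 -0.1945 -0.1752]
wm.png [(1.27, 13.0), (1.26, 12.5), (1.26, 13.5), (1.26, 12.0)]
[4.039  4.1023 3.7998 3.868  4.0542] [1.717  1.6245 1.7008 1.7172 1.7371]
```

Emit:
apply_moves --pt "0 0 0 0 0 0.8" --pt "0 0 0 0 0 1.5" --pt "0 0 0 0 0 1.5"

```text
clock: 28.98
tool_pos: [0.5687, -0.0011, 0.1237]
tcp_rot: [[0.011, 1.0, -0.0], [1.0, -0.011, -0.0], [-0.0, -0.0, -1.0]]
wrist_force: [-0.6, -0.0, -1.5]
opening: 0.0255
grip_force: 59.8
```

```bash
python3 a.py; python3 a.py; python3 t.py | tail -1; python3 g2.py
```

```text
29.275 [-0.883  -0.7555  1.7274  0.1038 -0.2468 -0.2441] std 0.025159751657591156 [-0.2017 -0.2223 -0.2598 -0.2492 -0.2535 -0.2782]
29.575 [-0.8728 -0.8017  1.5189  0.1151 -0.262  -0.2328] std 0.01766589514575112 [-0.2255 -0.2099 -0.2545 -0.2378 -0.2545 -0.2146]
wm.png [(1.25, 14.0), (1.25, 14.5), (1.25, 13.5), (1.24, 15.0)]
[4.039  4.1023 3.7998 3.868  4.0542] [1.7292 1.8752 1.8031 1.6624 1.8114]
```

The torque is now 0.24 N m and climbing steeply, and the gap has stopped changing, so the lock is snug. I relieve the blade within its play and lift out.

Emit:
apply_moves --pt "-0.1 -0.1 0 0 0 -2" --pt "-0.3 -0.3 0 0 0 -4" --pt "-0.3 -0.3 0 0 0 -6" --pt "-0.3 -0.3 0 0 0 -6"

```text
clock: 30.18
tool_pos: [0.5686, -0.0013, 0.1237]
tcp_rot: [[-0.093, 0.996, 0.0], [0.996, 0.093, 0.0], [0.0, 0.0, -1.0]]
wrist_force: [-0.1, -0.2, -1.8]
opening: 0.0258
grip_force: 59.7
```

```bash
python3 a.py; python3 t.py | tail -1
```

```text
30.475 [-0.0723 -0.2638  1.9647  0.031  -0.0579 -0.0506] std 0.028297118438228238 [-0.0925 -0.0056 -0.0677 -0.0667 -0.0382 -0.0328]
wm.png [(1.36, 9.0), (1.35, 8.5), (1.35, 9.5), (1.35, 8.0)]
```

Emit:
apply_moves --pt "0 0 0 0 0 -1.5" --pt "0 0 -3 0 0 -1.5" --pt "0 0 -8 0 0 -1.5" --pt "0 0 -30 0 0 -1.5" --pt "0 0 -70 0 0 -1.5"

```text
clock: 31.15
tool_pos: [0.5675, -0.0012, 0.1936]
tcp_rot: [[-0.119, 0.993, -0.003], [0.993, 0.119, 0.001], [0.001, -0.003, -1.0]]
wrist_force: [0.7, 0.1, -0.7]
opening: 0.0254
grip_force: 59.7
```

Emit:
apply_moves --pt "0 0 -20 0 0 0" --pt "0 0 -42 0 0 0" --pt "0 0 -42 0 0 0"

```text
clock: 31.52
tool_pos: [0.5699, -0.0016, 0.238]
tcp_rot: [[-0.119, 0.993, 0.005], [0.993, 0.119, -0.001], [-0.002, 0.005, -1.0]]
wrist_force: [0.2, -0.2, -1.7]
opening: 0.0256
grip_force: 59.7
```

```bash
python3 - <<'E'
from h import *
s=robot.observe(); R=s['tcp_rot'];p=s['tool_pos']
print(p,R,s['q'],s['wrist_force'],R.T@(np.array([.5493,.3153,.2364])-p)*1000)
E
```

```text
[ 0.5699 -0.0016  0.238 ] [[-0.1193  0.9928  0.0055]
 [ 0.9929  0.1193 -0.001 ]
 [-0.0016  0.0053 -1.    ]] [-11.3942  24.8031  89.3626   0.0079  65.517  -18.2509] [ 0.1971 -0.175  -1.6626] [317.0901  17.3137   1.2284]
```

Emit:
apply_moves --pt "60 3 0 0 0 -9" --pt "120 6 0 0 0 -18" --pt "180 10 0 0 0 -27" --pt "240 13 0 0 0 -36" --pt "300 16 0 0 0 -45"

```text
clock: 32.15
tool_pos: [0.5477, 0.3001, 0.2345]
tcp_rot: [[-0.79, 0.614, -0.002], [0.614, 0.79, -0.001], [0.001, -0.001, -1.0]]
wrist_force: [0.8, -0.6, -1.9]
opening: 0.0254
grip_force: 59.7
```

```bash
cat > r.py <<'E'
from h import *
s=robot.observe(); R=s['tcp_rot'];p=s['tool_pos']
print(p,s['q'],R.T@(np.array([.5493,.3153,p[2]])-p)*1000)
E
python3 r.py
```

```text
[0.5477 0.3001 0.2345] [ 18.482   29.5039  81.334   -0.0038  69.2572 -33.6589] [ 8.0667 13.0096 -0.0114]
```

Emit:
apply_moves --pt "7 11 0 0 0 0" --pt "7 11 0 0 0 0" --pt "7 11 0 0 0 0"

```text
clock: 32.52
tool_pos: [0.5497, 0.3098, 0.2351]
tcp_rot: [[-0.785, 0.619, -0.001], [0.619, 0.785, -0.001], [0.0, -0.002, -1.0]]
wrist_force: [-0.2, -0.6, -2.2]
opening: 0.0259
grip_force: 59.7
```

```bash
python3 r.py; python3 - <<'E'
from h import *
import pickle
w=shot('wrist','w8.png'); v=pickle.load(open('v2.pkl','rb'))[1]
# compare blade column (thin strip) in the lifted-before and now pictures
for x in(v,w):
    g=x[1]['image'].mean(2)[182:198,238:274]; print(g.mean(0).astype(int))
E
```

```text
[0.5497 0.3098 0.2351] [ 19.2881  29.9909  80.3062  -0.0437  69.7985 -32.4495] [ 3.7807  4.0753 -0.0062]
[233 232 231 235 238 237 237 231 229 230 229 225 222 220 218 218 212 210
 210 217 222 225 226 228 233 235 237 240 244 243 245 246 243 240 239 236]
[229 230 235 232 231 232 232 230 233 236 236 237 233 230 229 228 214 208
 208 212 218 221 223 224 225 226 228 231 235 239 239 241 241 241 240 240]
```

Emit:
apply_moves --pt "3.8 4 0 0 0 0" --pt "3.8 4 0 0 0 0" --pt "3.8 4 25 0 0 0" --pt "3.8 4 45 0 0 0" --pt "3.8 4 45 0 0 0"

```text
clock: 33.2
tool_pos: [0.5481, 0.3161, 0.1891]
tcp_rot: [[-0.786, 0.618, -0.004], [0.618, 0.786, -0.002], [0.002, -0.004, -1.0]]
wrist_force: [-0.6, -0.3, -1.3]
opening: 0.0258
grip_force: 59.7
```

```bash
python3 r.py
```

```text
[0.5481 0.3161 0.1891] [ 19.8667  33.0414  82.6287  -0.0059  64.5714 -31.9626] [-1.3776  0.1167 -0.0034]
```

Emit:
apply_moves --pt "-1 0 15 0 0 0" --pt "-1 0 35 0 0 0" --pt "-1 0 55 0 0 0" --pt "-1 0 75 0 0 0" --pt "-1 0 83 0 0 0"

```text
clock: 33.83
tool_pos: [0.5498, 0.316, 0.1067]
tcp_rot: [[-0.786, 0.618, -0.001], [0.618, 0.786, -0.0], [0.001, -0.001, -1.0]]
wrist_force: [0.1, -0.9, -1.1]
opening: 0.0257
grip_force: 59.7
```

Emit:
apply_moves --pt "0 0 1.5 0 0 0" --pt "0 0 3 0 0 0" --pt "0 0 4 0 0 0" --pt "0 0 4 0 0 0"

```text
clock: 34.33
tool_pos: [0.5503, 0.3164, 0.1042]
tcp_rot: [[-0.787, 0.618, 0.001], [0.618, 0.787, 0.0], [-0.0, 0.001, -1.0]]
wrist_force: [-0.2, 0.3, -1.7]
opening: 0.0255
grip_force: 59.7
```

```bash
python3 r.py; python3 a.py
```

```text
[0.5503 0.3164 0.1042] [ 19.8227  39.2172  86.2231  -0.0007  54.5141 -32.0409] [ 0.138  -1.4512 -0.001 ]
34.625 [ 0.2998 -0.0119  1.3056 -0.1347 -0.0985 -0.0114] std 0.03150236928151338 [-0.0188 -0.0642  0.0135 -0.0166 -0.0197  0.0375]
```

Emit:
apply_moves --pt "0 -1 2 0 0 0" --pt "0 -1 4 0 0 0" --pt "0 -1 4 0 0 0"

```text
clock: 35.0
tool_pos: [0.5492, 0.3153, 0.0994]
tcp_rot: [[-0.786, 0.618, -0.001], [0.618, 0.786, -0.0], [0.0, -0.001, -1.0]]
wrist_force: [-0.5, -0.4, -1.5]
opening: 0.0257
grip_force: 59.7
```

Emit:
apply_moves --pt "0 0 0.5 0 0 0" --pt "0 0 1 0 0 0" --pt "0 0 1 0 0 0"

```text
clock: 35.38
tool_pos: [0.5495, 0.3154, 0.0987]
tcp_rot: [[-0.786, 0.618, -0.0], [0.618, 0.786, -0.0], [0.0, -0.0, -1.0]]
wrist_force: [0.2, 0.0, -1.7]
opening: 0.0255
grip_force: 59.7
```

Emit:
apply_moves --pt "0 0 0.5 0 0 0" --pt "0 0 0.5 0 0 0"

```text
clock: 35.62
tool_pos: [0.5495, 0.3155, 0.0986]
tcp_rot: [[-0.786, 0.618, 0.0], [0.618, 0.786, 0.0], [-0.0, 0.0, -1.0]]
wrist_force: [-0.3, -0.5, 1.5]
opening: 0.0252
grip_force: 59.7
```

The collar rests on the stand: the force changed sign and the height matches the pick-up. I release and retreat.

Emit:
apply_moves --pt "0 0 0 0 0 0" --pt "0 0 0 0 0 0" --pt "0 0 0 0 0 0" --pt "0 0 0 0 0 0" --pt "0 0 0 0 0 0" --gripper 60

```text
clock: 36.25
tool_pos: [0.5495, 0.3155, 0.0982]
tcp_rot: [[-0.786, 0.618, 0.0], [0.618, 0.786, 0.0], [-0.0, 0.0, -1.0]]
wrist_force: [-0.2, 0.1, 0.4]
opening: 0.0588
grip_force: 0.0
```

Emit:
apply_moves --pt "0 0 0 0 0 0" --pt "0 0 -10 0 0 0" --pt "0 0 -30 0 0 0" --pt "0 0 -70 0 0 0" --pt "0 0 -120 0 0 0"

```text
clock: 36.88
tool_pos: [0.5488, 0.3152, 0.2191]
tcp_rot: [[-0.786, 0.618, -0.002], [0.618, 0.786, -0.001], [0.001, -0.002, -1.0]]
wrist_force: [0.6, 0.3, 0.1]
opening: 0.0602
grip_force: 0.0
```

Emit:
apply_moves --pt "20 -25 -20 0 0 0" --pt "40 -50 -50 0 0 0" --pt "40 -65 -50 0 0 0" --pt "40 -65 -50 0 0 0"

```text
clock: 37.38
tool_pos: [0.4775, 0.2883, 0.2683]
tcp_rot: [[-0.786, 0.618, 0.0], [0.618, 0.786, -0.0], [-0.0, -0.0, -1.0]]
wrist_force: [-0.6, -0.5, 0.1]
opening: 0.0596
grip_force: 0.0
```

```bash
python3 - <<'E'
from h import *
import pickle
a0,b0=pickle.load(open('v1.pkl','rb'))
for n,o in(('top',a0),('scene',b0)):
    s,c=shot(n,n+'9.png')
    d=np.abs(c['image'].astype(int)-o[1]['image']).max(2)
    for nm,P in (('stand/driver',[.549,.315,.11]),('weight_s',[.505,.022,.05]),('disc',[.568,-.003,.04]),('gap',[.606,-.004,.04])):
        u,v=proj(s,c,P).astype(int); k=12 if nm[0]!='g' else 5
        q=d[v-k:v+k,u-k:u+k]; print(n,nm,(u,v),'changed px',(q>60).sum(),'of',q.size)
s=robot.observe();print(s['clock'],s['tool_pos'],s['wrist_force'])
# handle upright check: dark top face in wrist image vs start via scene template match
T=b0[1]['image'][285:345,335:395]; r=cv2.matchTemplate(c['image'],T,cv2.TM_CCOEFF_NORMED); print(cv2.minMaxLoc(r))
T=a0[1]['image'][178:220,105:155]; a=cv2.imread('pics/top9.png')[:,:,::-1].copy(); print(cv2.minMaxLoc(cv2.matchTemplate(a,T,cv2.TM_CCOEFF_NORMED)))
E
```

```text
top stand/driver (np.int64(121), np.int64(197)) changed px 20 of 576
top weight_s (np.int64(249), np.int64(216)) changed px 0 of 576
top disc (np.int64(259), np.int64(191)) changed px 12 of 576
top gap (np.int64(259), np.int64(176)) changed px 24 of 100
scene stand/driver (np.int64(363), np.int64(308)) changed px 8 of 576
scene weight_s (np.int64(276), np.int64(202)) changed px 0 of 576
scene disc (np.int64(248), np.int64(211)) changed px 19 of 576
scene gap (np.int64(235), np.int64(219)) changed px 17 of 100
37.475 [0.4784 0.2888 0.2675] [0.0323 0.1405 0.094 ]
(-0.4260110855102539, 0.9943665862083435, (452, 35), (335, 285))
(-0.42796003818511963, 0.9763473868370056, (142, 34), (105, 178))
```

```bash
python3 -c "
from h import *
print(robot.finish_job())"
```

```text
the job is handed in; nothing more can be done
None
```

I turned the cam lock until it was snug, at about 0.24 N m, and stood the screwdriver upright back in its stand; I judged the leaf fully home from that climbing torque and a gap that stopped closing. The job was handed in at about 37 s.

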